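# Press the proud tappet home

## Robot

A 6-joint arm with a two-finger parallel gripper is mounted at the origin on a cart in front of the work surface, level with it; the furniture and walls round the work are solid. World frame = base frame: x ahead of the robot, y to its left, z up, the work surface at z = 0. Lengths are in m, angles in rad, forces in N, time in s.
With the tool pointing down it reaches from about 0.375 to 0.925 m from the base axis. Payload 5.7 kg.
Tool frame: the origin (TCP) lies on the centre line of the jaws, within the pads' length; the fingertips stand 22 mm ahead of it and the grasp point (between the pads) lies 3 mm ahead of it; z points along the fingers, y is the line along which they close (so a half turn about z gives the same grasp; the last joint's range is limited). The gripper opens to 88 mm and grips with 3 to 60 N. Pads are 20 mm wide; open, the fingers measure 115 mm over their backs; the gripper's body (75 mm by 178 mm) begins 61 mm behind the grasp point.
Start: joints at [1.116, 0.359, 1.51, -0, 1.272, -0.115], TCP at [0.2, 0.566, 0.245] pointing down, gripper open.
Joint ranges: [-2.97, 2.97], [-1.01, 2.36], [0.21, 2.38], [-0.96, 4.11], [0.2, 2.71], [-2.98, 2.98]. Speed limits (rad/s): [2.39, 2.39, 3.14, 3.14, 3.14, 3.14].

## Interface

Orientations are given as a unit quaternion [x, y, z, w].
In Python, from bench import sense, read_camera, get_calibration, hand_in gives the robot as it stands.
- The arm moves only by the tool arm_command, never from a script. Its arguments are lists of equal length, an entry for each row: "offset": the shift along the world's x, y, z in m, a list of three; "spin": the turn about the world's z in rad. In form: {"offset": [[tx, ty, tz], ...], "spin": [spin, ...]}. A call has 1 to 5 rows; each row is the pose to reach, as a shift and turn from the pose commanded when the call began; what a row does not reach only later rows make up. A row lasts 1/8 s, in which the tool goes at most 62.5 mm and 10.7 degrees, less where a joint would pass 70% of its speed; a pose out of reach is approached as far as the arm can. A call with a gripper value outside its range is refused whole. "grip" is the finger opening in m, from 0 to 0.0878, set as the call begins (left out, the last holds). The fingers move at their own pace and stop on an object; "newtons" is the grip in N (left out, the last holds). Time passes only in rows, so rows that repeat a pose let the fingers close. It gives the time, the measured TCP pose, the force, the opening and the grip force at its end, in the units of the state.
- sense(): the state, without advancing time (a new reading comes with each control period).
- read_camera(name): name is "scene" or "top"; returns the picture (384x512x3 uint8, blue, green, red); there is no depth.
- get_calibration(name): a dict with "camera_matrix" (3x3 intrinsics, pixels), "pose" (4x4, takes a point from camera to world coordinates). Camera axes: x right, y up, looking along -z (the intrinsics and any distortion apply to the point x, -y, -z); pixel columns grow to the right and rows downward; lengths in m; the calibration is good to about 2 mm. A picture is of the moment at which its call begins. get_calibration takes no time and is no camera call.
- hand_in(): hands the job in; it is judged then, once.
The state is a dict: "t": time; "qpos": joint angles; "joint_velocities": joint speeds; "joint_torque": joint torques, N m; "ee_pos": TCP position; "tool_rot": TCP orientation; "wrist_force": force on the tool from outside, world axes, zero at the start; "moment": the same for the moment, N m; "grip_width": finger opening in m; "grip_force": force on a finger pad.
Only numpy, scipy, OpenCV 4.12 (cv2) and the standard library are available. Lean on these libraries where they do the work, as an engineer would, in place of code of your own. Each camera call takes 0.05 s, during which the arm holds its last target. There are 200 camera calls.

## Task

One of the four tappets in the cylinder head stands proud of its bore. With the fingertips press it gently straight down until it is fully home, level with the other three, then withdraw. Do not touch the other tappets, do not pull any tappet up, and leave the nuts, bolt, sleeve, bearing and tape where they are.

Things in the scene. Friction and masses are not known exactly. Their poses are not given: they have to be found in the camera images.
- head: bare aluminium cylinder head, 140 (x) x 320 (y) x 74 mm, fixed; origin at the centre of its underside, y along its length, z up. Inside its rim (8 mm wide, top 74 mm over the bench) is the deck, 66 mm over the bench, with four tappets in a row at y = -84, -28, 28, 84 mm, x = 0. All else on the deck (collars, saddles, a nut) is lower than a seated tappet (80 mm over the bench)
- proud_top (a point): centre of the flat top of the proud tappet, a plain steel cylinder 30 mm across, which may be in any of the four bores. At the start it stands 14 to 22 mm higher than the other three
- tappet_proud (a joint): how far the proud tappet stands above its fully home position, in m; 0 = home, against a firm stop, with its top 80 mm above the bench. It starts at 0.014 to 0.022. It slides straight up and down; a steady push of about 4 N moves it, and it stays where it is left (no spring). It could also be pulled up, which is wrong
- seated1_top (a point): centre of the flat top of one of the three tappets that are already home: steel, 30 mm across, top 80 mm above the bench
- tappet_seated1 (a joint): how far that tappet stands above its home position, in m; starts at 0, to be left so
- seated2_top (a point): centre of the flat top of one of the three tappets that are already home: steel, 30 mm across, top 80 mm above the bench
- tappet_seated2 (a joint): how far that tappet stands above its home position, in m; starts at 0, to be left so
- seated3_top (a point): centre of the flat top of one of the three tappets that are already home: steel, 30 mm across, top 80 mm above the bench
- tappet_seated3 (a joint): how far that tappet stands above its home position, in m; starts at 0, to be left so
- small_nut_mid (a point): centre (half-way up) of a loose bystander: small steel hex nut, 19x21x10 mm, lying on the head's deck near its +y end
- big_nut_mid (a point): centre (half-way up) of a loose bystander: larger steel hex nut, 30x34x16 mm, on the bench on the head's -x side
- spare_sleeve_mid (a point): centre (half-way up) of a loose bystander: copper sleeve, 28 mm across, 45 mm tall, standing on the bench on the head's -x side
- bolt_mid (a point): centre (half-way up) of a loose bystander: steel hex bolt standing on its head on the bench on the head's -x side, 21 mm across, 58 mm tall
- spare_bearing_mid (a point): centre (half-way up) of a loose bystander: steel ball bearing, 52 mm across, 15 mm high, on the bench near the head's -y, -x corner
- tape_mid (a point): centre (half-way up) of a loose bystander: roll of black tape, 89 mm across, 19 mm high, on the bench beyond the head's +y end

How it is judged:
On the way:
1. the fingers rest on the proud tappet and have brought it home (contact force between the fingers and tappet_proud above 0.5 N and value of joint tappet_proud below 0.0025 m), for 0.05 s.
At the end, for the whole second after the job is handed in: all four tappets are home within 2.5 mm and every loose bystander is within 15 mm of where it stood (value of joint each of tappet_proud, tappet_seated1, tappet_seated2, tappet_seated3 below 0.0025 m and distance of each of small_nut_mid, big_nut_mid, spare_sleeve_mid, bolt_mid, spare_bearing_mid, tape_mid from where it was at the start of the episode below 0.015 m); the robot touches nothing.
It fails at once if the proud tappet is pressed harder than 45 N (contact force between the fingers and tappet_proud above 45 N).
It fails at once if the proud tappet is pulled up, to 26 mm or more above home (value of joint tappet_proud above 0.026 m).
It fails at once if another tappet is touched by the robot with more than 1 N (contact force between any of the fingers, the arm and tappet_seated1 above 1 N or contact force between any of the fingers, the arm and tappet_seated2 above 1 N or contact force between any of the fingers, the arm and tappet_seated3 above 1 N).
It fails at once if another tappet is pulled up by more than 3 mm (value of joint any of tappet_seated1, tappet_seated2, tappet_seated3 above 0.003 m).
It fails at once if a loose bystander is moved or lifted by more than 15 mm (distance of any of small_nut_mid, big_nut_mid, spare_sleeve_mid, bolt_mid, spare_bearing_mid, tape_mid from where it was at the start of the episode above 0.015 m).
It also fails if it takes over 32 s, if anything falls off the work surface, if the arm or the gripper's body presses on something with over 40 N, if the wrist force passes 120 N, or if a joint passes its speed limit or range.

## Working session

There is one attempt and no reset: what is moved stays moved. The work goes in short steps, Python scripts to look and compute and a tool call to move; the robot and the scene stay as the last step left them, time stands still between calls to the robot, and variables do not carry over. Pictures are saved under pics/ and viewed, at most 10 in all, crops included, and the job is handed in when it is done.

Besides the shell and the picture viewer there is one more tool, called after "Request:" as a command line: name --pt "numbers of a row" for each row, then --argument value for the rest. arm_command: Moves the arm, as the interface text tells. Its arguments: {"type":"object","properties":{"offset":{"type":"array","items":{"type":"array","items":{"type":"number"}}},"spin":{"type":"array","items":{"type":"number"}},"grip":{"type":"number"},"newtons":{"type":"number"}},"required":["offset","spin"]}

```bash
mkdir -p pics
cat > h.py <<'E'
import numpy as np,cv2
from bench import *
def ray(c,u,v):
    K=np.array(c["camera_matrix"]);P=np.array(c["pose"])
    d=np.linalg.solve(K,[u,v,1.]);return P[:3,3],P[:3,:3]@(d*[1,-1,-1])
def onz(c,u,v,z):
    o,d=ray(c,u,v);return o+d*(z-o[2])/d[2]
def proj(c,p):
    K=np.array(c["camera_matrix"]);P=np.array(c["pose"])
    q=P[:3,:3].T@(np.array(p)-P[:3,3])*[1,-1,-1];q=K@q;return q[:2]/q[2]
E
python3 - <<'E'
from h import *
a=read_camera("top");b=read_camera("scene")
cv2.imwrite("pics/a.png",a);cv2.imwrite("pics/b.png",b)
for n in("top","scene"):
    c=get_calibration(n);print({k:np.round(v,3).tolist() if k in("pose","camera_matrix") else v for k,v in c.items()})
print(sense())
E
```

```text
{'camera_matrix': [[440.537, 0.0, 256.607], [0.0, 440.537, 197.659], [0.0, 0.0, 1.0]], 'pose': [[0.083, 0.975, -0.207, 0.307], [-0.997, 0.082, -0.011, 0.095], [0.006, 0.208, 0.978, 0.984], [0.0, 0.0, 0.0, 1.0]]}
{'camera_matrix': [[493.847, 0.0, 252.364], [0.0, 493.847, 185.391], [0.0, 0.0, 1.0]], 'pose': [[0.645, 0.307, -0.7, -0.298], [-0.764, 0.29, -0.576, -0.595], [0.026, 0.906, 0.422, 0.556], [0.0, 0.0, 0.0, 1.0]]}
{'t': 0.1, 'qpos': array([ 1.11589661e+00,  3.59437348e-01,  1.51129699e+00, -3.69066965e-05,
        1.27253161e+00, -1.15089425e-01]), 'joint_velocities': array([ 0.0001394 , -0.00070455, -0.00201024, -0.0013598 , -0.00242426,
        0.00036066]), 'joint_torque': array([ 2.75757875e-04, -5.16342938e+01, -2.71409369e+01,  6.74653728e-02,
        2.74866371e-02,  5.02106047e-06]), 'ee_pos': array([0.19973919, 0.56515646, 0.24390139]), 'tool_rot': array([ 1.69083443e-01,  9.85601384e-01, -8.07859438e-04, -2.18303094e-04]), 'wrist_force': array([-0.00981128,  0.26366284,  0.62985384]), 'moment': array([-0.00235801, -0.01416489,  0.0068302 ]), 'grip_force': 0.0, 'grip_width': 0.08812557892783592}
```

View pics/a.png

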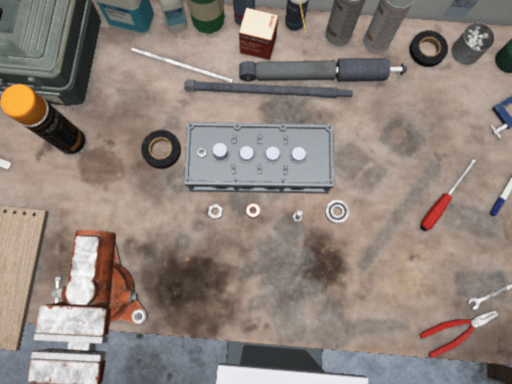

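View pics/b.png

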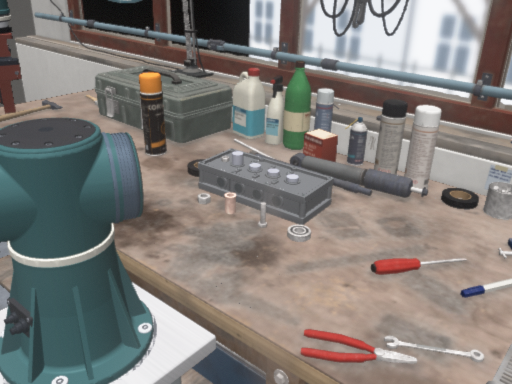

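The top view shows the head at columns 186–333, with tappets at about (220,151), (247,153), (273,153) and (299,154). The scene view shows them at (237,158), (255,163), (273,173) and (292,179). The leftmost, at the +y end, looks proud. I'll check by triangulating all four.

Run:
```python
from h import *
a=cv2.imread("pics/a.png");b=cv2.imread("pics/b.png")
ct=get_calibration("top");cs=get_calibration("scene")
def blobs(im,x0,y0,x1,y1,thr):
    g=cv2.cvtColor(im,cv2.COLOR_BGR2GRAY)[y0:y1,x0:x1]
    n,l,s,c=cv2.connectedComponentsWithStats((g>thr).astype(np.uint8))
    return sorted([(round(c[i][0]+x0,1),round(c[i][1]+y0,1),int(s[i][4]),s[i][2:4].tolist()) for i in range(1,n) if s[i][4]>25])
for thr in(180,195): 
    A=blobs(a,195,135,325,175,thr);B=blobs(b,222,145,308,192,thr);print(thr,A,B)
    A=[q for q in A if q[2]>70]
    if len(A)==4: 
        for p in A: print(onz(ct,p[0],p[1],.08).round(4),onz(ct,p[0],p[1],.098).round(4),proj(cs,onz(ct,p[0],p[1],.08)).round(1),proj(cs,onz(ct,p[0],p[1],.098)).round(1))
cv2.imwrite("pics/c.png",np.hstack([cv2.resize(a[120:195,180:280],(400,300),interpolation=2),cv2.resize(b[140:215,220:320],(400,300),interpolation=2)]))
```

```text
180 [(np.float64(201.1), np.float64(152.2), 46, [9, 9]), (np.float64(219.3), np.float64(148.8), 152, [14, 13]), (np.float64(246.2), np.float64(151.9), 144, [13, 13]), (np.float64(272.4), np.float64(152.3), 147, [14, 14]), (np.float64(298.6), np.float64(152.8), 145, [15, 13])] [(np.float64(237.3), np.float64(152.8), 37, [11, 5]), (np.float64(254.8), np.float64(164.8), 39, [11, 5]), (np.float64(256.9), np.float64(150.3), 56, [25, 12]), (np.float64(273.1), np.float64(170.5), 39, [11, 4]), (np.float64(292.0), np.float64(176.1), 47, [11, 5])]
[0.5991 0.1936 0.08  ] [0.5933 0.1916 0.098 ] [238.3 157.5] [237.5 151.8]
[0.5971 0.1354 0.08  ] [0.5913 0.1346 0.098 ] [255.  163.7] [253.9 157.7]
[0.6009 0.0794 0.08  ] [0.5951 0.0797 0.098 ] [273.4 169.2] [272.1 163.1]
[0.6046 0.0233 0.08  ] [0.5987 0.0247 0.098 ] [292.7 175.1] [291.2 168.8]
195 [(np.float64(201.4), np.float64(153.7), 27, [9, 6]), (np.float64(219.3), np.float64(148.9), 144, [14, 13]), (np.float64(246.1), np.float64(152.0), 136, [13, 13]), (np.float64(272.3), np.float64(152.4), 132, [14, 12]), (np.float64(298.4), np.float64(152.9), 136, [14, 13])] [(np.float64(237.5), np.float64(152.7), 31, [10, 4]), (np.float64(254.5), np.float64(164.6), 34, [10, 4]), (np.float64(257.1), np.float64(150.4), 36, [24, 12]), (np.float64(273.1), np.float64(170.4), 35, [11, 4]), (np.float64(292.3), np.float64(176.1), 41, [11, 5])]
[0.5989 0.1936 0.08  ] [0.5931 0.1916 0.098 ] [238.3 157.5] [237.4 151.8]
[0.5968 0.1356 0.08  ] [0.591  0.1348 0.098 ] [254.8 163.7] [253.8 157.7]
[0.6007 0.0796 0.08  ] [0.5948 0.0799 0.098 ] [273.3 169.2] [272.  163.1]
[0.6043 0.0237 0.08  ] [0.5984 0.0251 0.098 ] [292.5 175.1] [291.  168.7]
```

View pics/c.png

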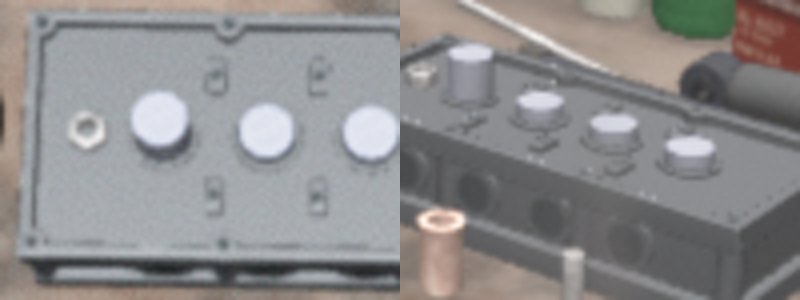

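The +y-most tappet is proud: its top is at about (0.593, 0.1915, 0.097), and the other three line up at z = 0.08. There is a vise on the way, so I'll lift, close the fingers and cross above it.

Request:
arm_command --pt "0 0 0.06" --pt "0 0 0.12" --pt "0 0 0.18" --pt "0 0 0.2" --pt "0 0 0.2" --spin '[0, 0, 0, 0, 0]' --grip 0 --newtons 10

```text
t: 0.72
ee_pos: [0.2002, 0.5662, 0.4462]
tool_rot: [0.169, 0.986, 0.002, 0.0]
wrist_force: [0.2, 0.8, -0.4]
grip_width: 0.0415
grip_force: 0.0
```

Request:
arm_command --pt "0.04 -0.038 0" --pt "0.08 -0.076 0" --pt "0.12 -0.114 0" --pt "0.16 -0.152 0" --pt "0.2 -0.19 0" --spin '[0, 0, 0, 0, 0]'

```text
t: 1.35
ee_pos: [0.4003, 0.3738, 0.4421]
tool_rot: [0.169, 0.986, -0.001, -0.001]
wrist_force: [0.6, -0.4, -0.8]
grip_width: 0.0004
grip_force: 0.0
```

Request:
arm_command --pt "0.04 -0.038 0" --pt "0.08 -0.076 0" --pt "0.12 -0.114 0" --pt "0.16 -0.152 0" --pt "0.193 -0.184 0" --spin '[0, 0, 0, 0, 0]'

```text
t: 1.98
ee_pos: [0.5935, 0.1898, 0.4417]
tool_rot: [0.17, 0.986, -0.001, -0.002]
wrist_force: [-0.7, 0.3, 0.3]
grip_width: 0.0006
grip_force: 0.0
```

Request:
arm_command --pt "0 0 -0.06" --pt "0 0 -0.12" --pt "0 0 -0.18" --pt "0 0 -0.24" --pt "0 0 -0.29" --spin '[0, 0, 0, 0, 0]'

```text
t: 2.6
ee_pos: [0.5901, 0.191, 0.15]
tool_rot: [0.169, 0.986, -0.001, -0.003]
wrist_force: [-0.4, 0.4, -0.4]
grip_width: 0.0003
grip_force: 0.0
```

Request:
arm_command --pt "0 0 -0.005" --pt "0 0 -0.01" --pt "0 0 -0.01" --spin '[0, 0, 0]'

```text
t: 2.98
ee_pos: [0.5941, 0.1919, 0.1462]
tool_rot: [0.169, 0.986, 0.0, 0.001]
wrist_force: [-0.2, 0.6, 0.4]
grip_width: 0.0006
grip_force: 0.0
```

Run:
```python
from h import *
a=read_camera("top");b=read_camera("scene")
cv2.imwrite("pics/d.png",np.hstack([cv2.resize(a[110:200,180:300],(400,300),interpolation=2),cv2.resize(b[120:210,210:330],(400,300),interpolation=2)]))
s=sense();print(s["ee_pos"],s["wrist_force"],s["t"])
```

```text
[0.59424858 0.19197318 0.14654508] [-0.7004431  -0.64781348  0.1851146 ] 3.075
```

View pics/d.png

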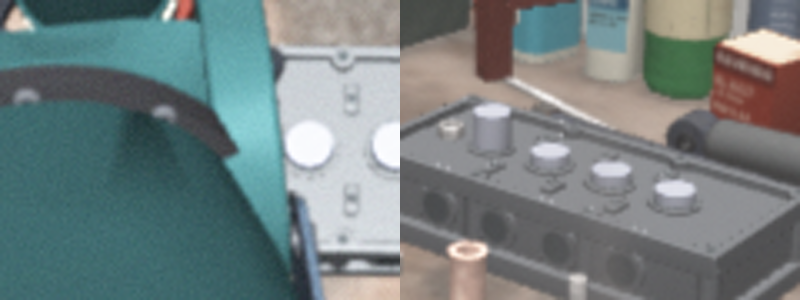

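The red-brown closed fingers end at crop (494,80), centred directly above the proud tappet's top at (492,110). I'll lower gently.

Request:
arm_command --pt "0 0 -0.005" --pt "0 0 -0.01" --pt "0 0 -0.015" --pt "0 0 -0.02" --pt "0 0 -0.02" --spin '[0, 0, 0, 0, 0]'

```text
t: 3.7
ee_pos: [0.5925, 0.1915, 0.1239]
tool_rot: [0.169, 0.986, -0.0, -0.001]
wrist_force: [-0.6, 1.5, -0.3]
grip_width: 0.0005
grip_force: 0.0
```

Request:
arm_command --pt "0 0 -0.003" --pt "0 0 -0.006" --pt "0 0 -0.009" --pt "0 0 -0.012" --pt "0 0 -0.012" --spin '[0, 0, 0, 0, 0]'

```text
t: 4.32
ee_pos: [0.593, 0.1917, 0.1123]
tool_rot: [0.169, 0.986, -0.0, 0.0]
wrist_force: [0.4, 0.1, 0.6]
grip_width: 0.0003
grip_force: 0.1
```

Request:
arm_command --pt "0 0 -0.002" --pt "0 0 -0.004" --pt "0 0 -0.006" --pt "0 0 -0.008" --pt "0 0 -0.008" --spin '[0, 0, 0, 0, 0]'

```text
t: 4.95
ee_pos: [0.5929, 0.1917, 0.1043]
tool_rot: [0.169, 0.986, -0.0, -0.0]
wrist_force: [-0.1, -0.3, 0.5]
grip_width: 0.0003
grip_force: 0.2
```

Request:
arm_command --pt "0 0 -0.0005" --pt "0 0 -0.001" --pt "0 0 -0.0015" --pt "0 0 -0.0015" --spin '[0, 0, 0, 0]'

```text
t: 5.45
ee_pos: [0.5929, 0.1917, 0.1031]
tool_rot: [0.169, 0.986, -0.0, -0.0]
wrist_force: [0.1, -0.5, 3.4]
grip_width: 0.0003
grip_force: 1.3
```

Request:
arm_command --pt "0 0 -0.0005" --pt "0 0 -0.001" --pt "0 0 -0.001" --spin '[0, 0, 0]'

```text
t: 5.82
ee_pos: [0.5929, 0.1917, 0.1024]
tool_rot: [0.169, 0.986, -0.0, -0.0]
wrist_force: [-0.2, 0.0, 4.9]
grip_width: 0.0004
grip_force: 2.5
```

Request:
arm_command --pt "0 0 -0.0005" --pt "0 0 -0.001" --pt "0 0 -0.001" --spin '[0, 0, 0]'

```text
t: 6.2
ee_pos: [0.593, 0.1917, 0.1023]
tool_rot: [0.169, 0.986, 0.0, 0.0]
wrist_force: [-2.8, -0.6, 11.8]
grip_width: 0.0007
grip_force: 5.9
```

The tappet is against its stop: 1 mm more command gave no travel and 12 N. Now I'll withdraw.

Request:
arm_command --pt "0 0 0.01" --pt "0 0 0.03" --pt "0 0 0.08" --pt "0 0 0.14" --pt "0 0 0.2" --spin '[0, 0, 0, 0, 0]'

```text
t: 6.82
ee_pos: [0.5926, 0.1916, 0.3027]
tool_rot: [0.169, 0.986, -0.0, -0.0]
wrist_force: [1.0, 0.5, -0.9]
grip_width: 0.0007
grip_force: 0.0
```

Request:
arm_command --pt "0 0 0.06" --pt "0 0 0.12" --pt "0 0 0.14" --pt "0 0 0.14" --spin '[0, 0, 0, 0]'

```text
t: 7.32
ee_pos: [0.5936, 0.1918, 0.4431]
tool_rot: [0.169, 0.986, 0.001, 0.002]
wrist_force: [-0.2, -1.1, -0.2]
grip_width: 0.0005
grip_force: 0.0
```

Run:
```python
from h import *
b=read_camera("scene")
cv2.imwrite("pics/e.png",cv2.resize(b[120:240,190:350],(800,600),interpolation=2))
s=sense();print(s["ee_pos"],s["wrist_force"],s["t"])
```

```text
[0.5929599  0.19165564 0.44101713] [ 0.57999622 -0.454135   -0.87332679] 7.375
```

View pics/e.png

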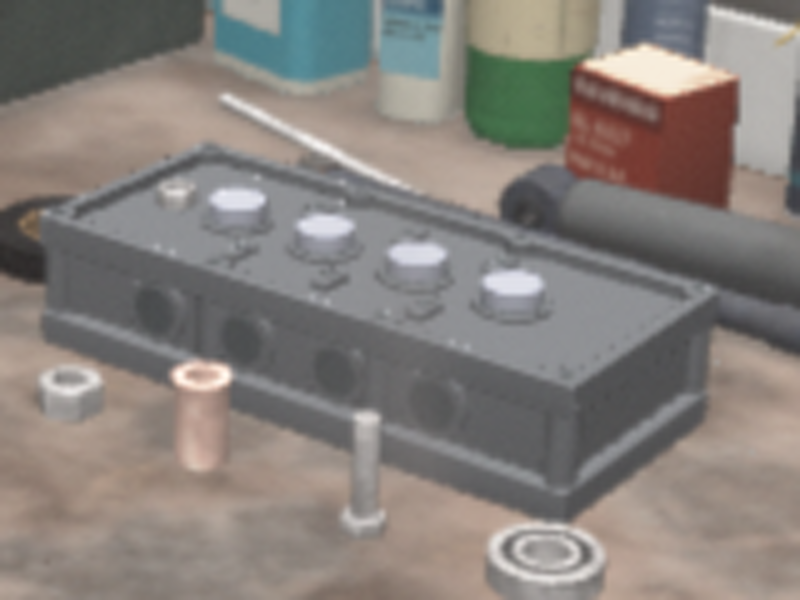

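All four tappet tops, at (237,203), (324,230), (416,256) and (513,285), now lie level in one line. The loose parts are where they were.

```bash
python3 -c "
from bench import *
print(hand_in())"
```

```text
the job is handed in; nothing more can be done
None
```

The proud tappet (the one nearest the head's +y end) is pressed home with about 12 N and looks level with the other three in the final picture; the arm is withdrawn, the loose parts look unmoved, and the job is handed in, though no verdict came back.

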